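Hang the cutlery caddy in the sale crate

ROBOT

A 6-joint arm with a two-finger parallel gripper is mounted at the origin on the work surface. World frame = base frame: x ahead of the robot, y to its left, z up, the work surface at z = 0. Lengths are in m, angles in rad, forces in N, time in s.
With the tool pointing down it reaches from about 0.35 to 0.775 m from the base axis. Payload 7.3 kg.
Tool frame: the origin (TCP) lies midway between the tips of the shut fingers; the grasp point (between the pads) lies 19 mm behind it (robot.grip_depth is the z of the grasp point in the tool frame, in m); z points along the fingers, y is the line along which they close (so a half turn about z gives the same grasp; the last joint's range is limited). The gripper opens to 92 mm and grips with 3 to 60 N. Pads are 19 mm wide; open, the fingers measure 130 mm over their backs; the gripper's body (75 mm by 190 mm) begins 47 mm behind the grasp point.
Start: joints at [-1.284, 0.342, 1.524, -0, 1.275, -0.146], TCP at [0.22, -0.477, 0.227] pointing down, gripper open.
Joint ranges: [-2.53, 2.53], [-0.77, 2.02], [0.04, 2.7], [-1, 4.14], [0.28, 2.66], [-3.11, 3.11]. Speed limits (rad/s): [2.57, 2.57, 3.14, 3.14, 3.14, 3.14].

INTERFACE

Orientations are given as [roll, pitch, yaw] about the fixed x, y, z axes, in that order (R = Rz(yaw) Ry(pitch) Rx(roll)).
In Python, from cell import robot, viewer gives the robot as it stands.
- The arm moves only by the tool step_arm, never from a script. Its argument "increments" is a list of rows, each an object with "delta_pos": the shift along the tool's x, y, z in cm, a list of three; "dr": the turn, a rotation vector about the tool's x, y, z in degrees, a list of three; "fingers": the closure, from -1 (fully open) to 1 (shut), so that 0 is half open. In form: [{"delta_pos": [tx, ty, tz], "dr": [wx, wy, wz], "fingers": fingers}, ...]. A call has exactly 5 rows; each row is the pose to reach, as a shift and turn from the pose commanded when the call began, along the tool's axes at that moment; what a row does not reach only later rows make up. A row lasts 1/8 s, in which the tool goes at most 62.5 mm and 10.7 degrees, less where a joint would pass 70% of its speed; a pose out of reach is approached as far as the arm can. A call with a gripper value outside its range is refused whole. The fingers move at their own pace and stop on an object; "newtons" is the grip in N (left out, the last holds). Time passes only in rows, so rows that repeat a pose let the fingers close, or fill a call up. It gives the time, the measured TCP pose, the force, the opening and the grip force at its end, in the units of the state.
- robot.observe(): the state, without advancing time (a new reading comes with each control period).
- viewer.read_camera(name): name is "side" or "top"; returns the picture (400x640x3 uint8, red, green, blue); there is no depth.
- viewer.camera_params(name): a dict with "K" (3x3 intrinsics, pixels), "k1" (the pictures are not rectified: a ray, as slopes to the right and down, at radius r is drawn at 1 + k1 r^2 times it, then the intrinsics apply), "T" (4x4, takes a point from camera to world coordinates). Camera axes: x right, y down, z forward; pixel columns grow to the right and rows downward; lengths in m; the calibration is good to about 2 mm. A picture is of the moment at which its call begins. camera_params takes no time and is no camera call.
- robot.hand_in(): hands the job in; it is judged then, once.
The state is a dict: "time": time; "qpos": joint angles; "qvel": joint speeds; "joint_efforts": joint torques, N m; "tool_pos": TCP position; "tool_rot": TCP orientation; "contact_force": force on the tool from outside, world axes, zero at the start; "torque": the same for the moment, N m; "opening": finger opening in m; "grip_force": force on a finger pad.
Only numpy, scipy, OpenCV 4.12 (cv2) and the standard library are available. Lean on these libraries where they do the work, as an engineer would, in place of code of your own. Each camera call takes 0.05 s, during which the arm holds its last target. There are 200 camera calls.

TASK

Hang the teal cutlery caddy inside the blue crate: hook its bent lip over the crate's near rim on the clear stretch beside the red keeper clip, press it down until the lip sits fully home on the rim, then slide it along the rim, its lip end going under the keeper's little roof, until it butts against the keeper. The crate stands on soft foam and gives way, so push with feeling: never shove it more than about two centimetres down or aside. Let go at the end, and do not disturb the mug, the jar and the bowl.

Things in the scene. Friction and masses are not known exactly. Their poses are not given: they have to be found in the camera images.
- caddy: Teal plastic hook-on cutlery caddy, 0.15 to 0.23 kg, standing upright at the start. Origin: centre of the cup's underside; z up, y along its lip, -x towards the lip. Open cup 60 (x) by 80 (y) by 70 mm high. Its outer face on the lip side, flat at x = -30, runs from z = 4 up to the lip's bridge: a plate at x -50 to -26, y -45 to 45, z 85 to 91 mm.
- lip (a point): Middle of the bridge's underside (caddy x -33, y 0, z 85 mm). Below it hangs a yellow springy tongue, 4 mm from the cup's flat face at rest, that gives up to 10 mm outward; from z = 66 down to 45 it flares, so the mouth is 14 mm wide at its lower end. Pushing it down over a 6 mm rim takes roughly 5 to 10 N; its weight alone does not do it. Home is felt as the force climbing on.
- tab (a point): Centre of the flat upright grip tab on the bridge (caddy x -34, y 0, z 117 mm): 12 mm thick in x, 44 mm wide in y, z 91 to 143. Grip it from above across its 12 mm thickness, firmly, so that nothing gets in the way of the rim or the keeper.
- crate: Open blue plastic crate, 200 (x) by 280 (y) by 110 mm high, walls 6 mm. Origin: centre of its underside, 36 mm above the table; z up, +x away from the robot. It nests in a grey foam bed (about 10 mm wider all round, up to 44 mm above the table), which lets it sink, or shift along its y, about 1.4 mm per newton of push, and come back when relieved (so its pose moves while you push, and tells how hard); it is stiff in x.
- rim (a point): Middle of the crate's near rim, the one to use: top of its wall at x -100 to -94, z = 110 mm in the crate's frame, running along y, clear over y = -130 to 95. When the caddy is home, the bridge lies on the rim, point lip coincides with the rim line, the cup is inside the crate, and both frames are parallel (caddy origin at crate x -64, z 25).
- keeper_face (a point): On the near rim (crate x -97, y 110, z 110 mm): centre of the red keeper clip's face, looking to -y, where the bridge's end must butt (caddy origin then at crate y 65). Block astride the rim, 34 (x) by 22 (y) mm, z 71 to 125; its roof (underside z 121) overhangs 15 mm towards -y, so the lip must be slid in, fully home. Sliding drags with 3 to 8 N (more if the cup is forced on the wall).
- mug: White ceramic mug, 80 mm across, 90 high, handle to the side; origin at the centre of its underside. Leave it alone.
- jar: White ceramic jar with dark wooden lid, 72 mm across, 120 high; origin at the centre of its underside. Leave it alone.
- bowl: Blue ceramic bowl, 116 mm across, 55 high; origin at the centre of its underside. Leave it alone.
Not all that is in view belongs to the job. Leave any pink look-alike of the caddy alone.

How it is judged:
On the way, in this order (a step that is already met when the one before it is completed fails the run):
1. the caddy's lip is fully home on the near rim, the cup inside, still clear of the keeper's roof (z of caddy in the frame of crate between 0.0225 and 0.0275 m and x of caddy in the frame of crate between -0.068 and -0.057 m and angle between caddy's own z axis and vertical below 0.1 rad and angle between the x axis of caddy and the x axis of crate, either way round below 0.08 rad and y of caddy in the frame of crate between -0.1 and 0.045 m), for 0.1 s.
2. the lip's end is under the keeper's roof (z of caddy in the frame of crate between 0.0225 and 0.0275 m and x of caddy in the frame of crate between -0.068 and -0.057 m and angle between caddy's own z axis and vertical below 0.1 rad and angle between the x axis of caddy and the x axis of crate, either way round below 0.08 rad and y of caddy in the frame of crate between 0.055 and 0.075 m), for 0.1 s.
At the end, for the whole second after the job is handed in: The caddy hangs inside the crate on the near rim: lip fully home (within 2.5 mm in height, 3.5 mm across the rim), upright within 0.07 rad and square to the rim within 0.06 rad, its end under the roof and against the keeper (gap at most 3 mm), released and at rest (z of caddy in the frame of crate between 0.0225 and 0.0275 m and x of caddy in the frame of crate between -0.0675 and -0.0605 m and angle between caddy's own z axis and vertical below 0.07 rad and angle between the x axis of caddy and the x axis of crate, either way round below 0.06 rad and y of caddy in the frame of crate between 0.062 and 0.068 m and contact force between the fingers and caddy below 0.1 N and linear speed of caddy below 0.02 m/s); the robot touches nothing.
It fails at once if the crate is shoved more than 24 mm down or aside on its foam (about 17 N) (distance of rim from where it was at the start of the episode above 0.024 m).
It fails at once if the caddy is rammed against the crate (all contact forces together, the clip's own pinch of about 12 N included, over 60 N) (contact force between caddy and crate above 60 N).
It fails at once if the mug is moved by more than 20 mm or tipped (distance of mug from where it was at the start of the episode above 0.02 m or angle between mug's own z axis and vertical above 0.3 rad).
It fails at once if the jar is moved by more than 20 mm or tipped (distance of jar from where it was at the start of the episode above 0.02 m or angle between jar's own z axis and vertical above 0.3 rad).
It fails at once if the bowl is moved by more than 20 mm or tipped (distance of bowl from where it was at the start of the episode above 0.02 m or angle between bowl's own z axis and vertical above 0.3 rad).
It also fails if it takes over 72 s, if anything falls off the work surface, if the arm or the gripper's body presses on something with over 40 N, if the wrist force passes 120 N, or if a joint passes its speed limit or range.

## Working session

There is one attempt and no reset: what is moved stays moved. The work goes in short steps, Python scripts to look and compute and a tool call to move; the robot and the scene stay as the last step left them, time stands still between calls to the robot, and variables do not carry over. Pictures are saved under pics/ and viewed, at most 10 in all, crops included, and the job is handed in when it is done.

Besides the shell and the picture viewer there is one more tool, called after "Emit:" in YAML: its name, and indented under it one key for each argument. step_arm: Moves the arm, as the interface text tells. Its arguments: {"type":"object","properties":{"increments":{"type":"array"},"newtons":{"type":"number"}},"required":["increments"]}

```bash
mkdir -p pics; cat > h.py <<'E'
import numpy as np, cv2
from cell import robot, viewer
def shot(n,f):
    im=viewer.read_camera(n); cv2.imwrite('pics/'+f,im[:,:,::-1]); return im
def ray(n,uv):
    p=viewer.camera_params(n); K=np.array(p['K']);T=np.array(p['T']);
    d=np.array([p['k1'],0,0,0,0.])
    xy=cv2.undistortPoints(np.array(uv,float).reshape(-1,1,2),K,d).reshape(-1,2)
    v=np.c_[xy,np.ones(len(xy))]@T[:3,:3].T
    return T[:3,3],v
def onz(n,uv,z):
    o,v=ray(n,uv); return o+v*((z-o[2])/v[:,2])[:,None]
def proj(n,P):
    p=viewer.camera_params(n);T=np.linalg.inv(np.array(p['T']))
    c=np.atleast_2d(P)@T[:3,:3].T+T[:3,3]
    s=c[:,:2]/c[:,2:]; s=s*(1+p['k1']*(s**2).sum(1))[:,None]
    K=np.array(p['K']); return s@K[:2,:2].T+K[:2,2]
def tri(uv1,uv2):
    o1,v1=ray('top',[uv1]);o2,v2=ray('side',[uv2]);v1=v1[0]/np.linalg.norm(v1);v2=v2[0]/np.linalg.norm(v2)
    s=np.linalg.lstsq(np.c_[v1,-v2],o2-o1,rcond=None)[0]
    a=o1+s[0]*v1;b=o2+s[1]*v2; return (a+b)/2,np.linalg.norm(a-b)
E
python3 - <<'E'
from h import *
for n in('top','side'):
    shot(n,n+'0.png'); p=viewer.camera_params(n); print(n,np.round(p['K'],1).tolist(),p['k1'],np.round(p['T'],3).tolist())
print(robot.observe(), robot.grip_depth)
E
```

```text
top [[451.5, 0.0, 316.9], [0.0, 451.5, 191.2], [0.0, 0.0, 1.0]] -0.0883509566634205 [[0.122, -0.97, 0.21, 0.381], [-0.992, -0.12, 0.023, 0.089], [0.003, -0.211, -0.977, 1.057], [0.0, 0.0, 0.0, 1.0]]
side [[488.7, 0.0, 314.3], [0.0, 488.7, 203.2], [0.0, 0.0, 1.0]] -0.15252310686637868 [[-0.995, -0.081, 0.064, 0.495], [-0.102, 0.647, -0.756, 0.864], [0.019, -0.758, -0.652, 0.779], [0.0, 0.0, 0.0, 1.0]]
{'time': 0.1, 'qpos': array([-1.28403242e+00,  3.42629466e-01,  1.52494190e+00, -1.70268962e-05,
        1.27540371e+00, -1.45988080e-01]), 'qvel': array([ 0.00039738, -0.00237205, -0.00090286, -0.00201485,  0.00060079,
        0.00017486]), 'joint_efforts': array([ 1.96945803e-03, -4.32005596e+01, -2.44693422e+01,  7.20109977e-02,
        5.26229572e-02, -5.52396511e-05]), 'tool_pos': array([ 0.22008353, -0.47622959,  0.22611958]), 'tool_rot': array([-3.14022256e+00, -1.84992105e-04,  4.32756833e-01]), 'contact_force': array([ 0.88096812, -0.00702772, -0.39723688]), 'torque': array([-0.00539429, -0.03421378, -0.02869211]), 'grip_force': 0.0, 'opening': 0.09201551823744283} -0.0188
```

View pics/top0.png

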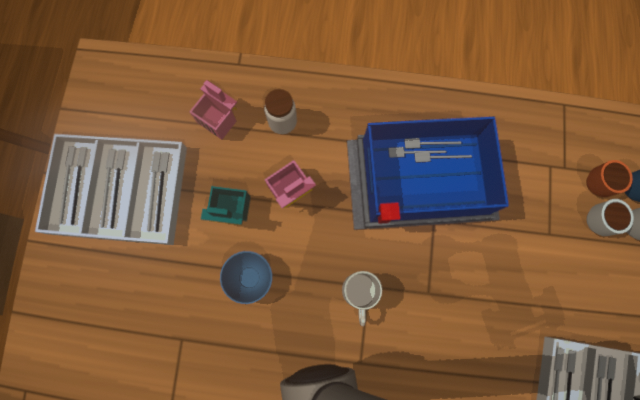

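View pics/side0.png

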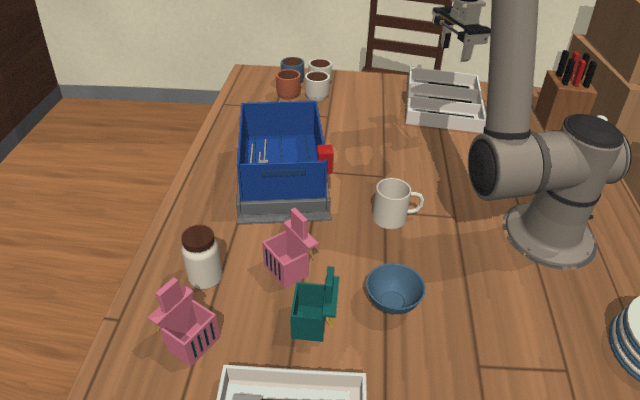

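Top view: crate (435,170), keeper (390,211), mug (362,290), jar (280,110), bowl (246,277). Caddy-like things: teal (227,205), pink (290,184) and pink (213,108). The teal one, with its lip toward the robot, fits the description. I'll confirm that in one enlarged crop.

```bash
python3 - <<'E'
from h import *
t=cv2.imread('pics/top0.png');s=cv2.imread('pics/side0.png')
a=cv2.resize(t[175:235,190:260],None,fx=5.5,fy=5.5,interpolation=cv2.INTER_CUBIC)
b=cv2.resize(s[260:345,280:350],None,fx=5.5,fy=5.5,interpolation=cv2.INTER_CUBIC)
c=cv2.resize(t[105:235,345:515],(785,600),interpolation=cv2.INTER_CUBIC)
cv2.imwrite('pics/crate.png',c)
o=np.zeros((470,775,3),np.uint8);o[:a.shape[0],:a.shape[1]]=a;o[:b.shape[0],388:388+b.shape[1]]=b
cv2.imwrite('pics/cad.png',o)
for n,im in(('top',t),('side',s)):
    h=cv2.cvtColor(im,cv2.COLOR_BGR2HSV)
    for nm,lo,hi in(('teal',(75,120,30),(95,255,255)),('red',(0,200,90),(4,255,255)),('blue',(105,170,50),(125,255,255))):
        m=cv2.inRange(h,lo,hi);cs=max(cv2.findContours(m,0,2)[0],key=cv2.contourArea)
        print(n,nm,cv2.contourArea(cs),cv2.approxPolyDP(cs,2,True).reshape(-1,2).tolist())
E
```

```text
top teal 235.0 [[203, 210], [202, 218], [239, 223], [241, 220], [210, 215], [209, 212], [225, 214], [226, 209], [208, 207]]
top red 237.0 [[381, 205], [381, 219], [398, 218], [396, 204]]
top blue 6995.5 [[493, 118], [418, 121], [492, 118], [498, 153], [492, 160], [490, 155], [493, 155], [488, 153], [489, 149], [488, 153], [486, 148], [480, 149], [481, 141], [479, 142], [477, 137], [463, 135], [421, 138], [461, 140], [460, 146], [421, 145], [419, 149], [407, 149], [445, 149], [446, 153], [431, 154], [470, 153], [473, 156], [471, 158], [431, 159], [430, 162], [416, 163], [413, 154], [389, 159], [385, 152], [383, 156], [379, 156], [381, 159], [376, 163], [372, 154], [369, 126], [376, 209], [377, 183], [381, 195], [400, 195], [398, 197], [402, 198], [404, 205], [432, 205], [403, 208], [403, 212], [507, 205]]
side teal 2183.5 [[332, 267], [328, 267], [325, 285], [296, 284], [291, 312], [292, 337], [321, 340], [324, 316], [334, 316], [338, 277], [332, 276]]
side red 0.0 [[318, 158]]
side blue 7448.0 [[315, 102], [280, 102], [263, 105], [242, 103], [246, 119], [242, 118], [241, 113], [238, 167], [241, 169], [239, 180], [242, 181], [240, 186], [245, 186], [240, 191], [241, 199], [324, 196], [325, 182], [322, 180], [325, 180], [325, 160], [314, 159], [314, 142], [317, 143], [314, 140], [317, 137], [321, 141], [319, 143], [322, 143], [321, 134], [318, 138], [314, 137], [317, 131], [317, 134], [320, 132]]
```

View pics/cad.png

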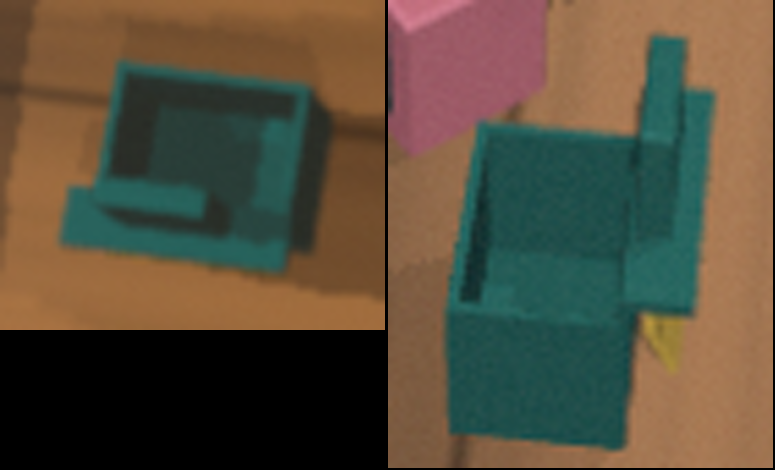

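View pics/crate.png

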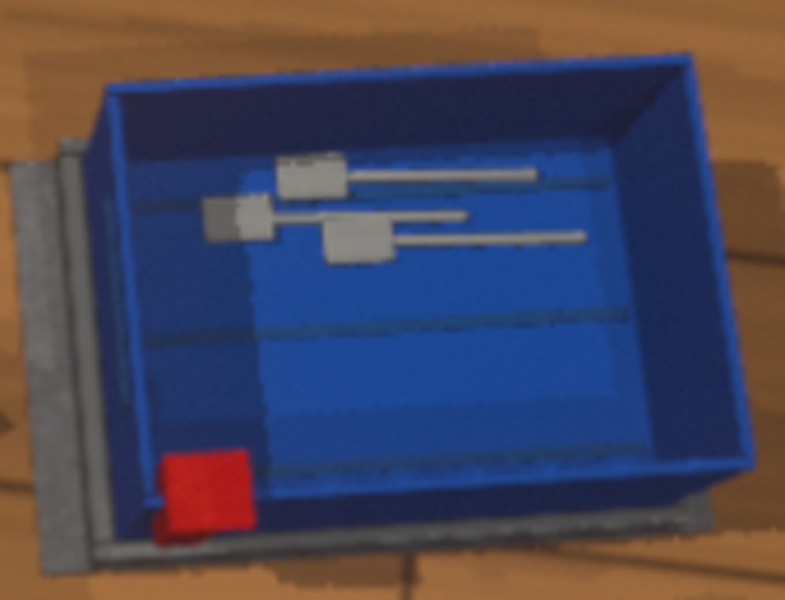

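The crop confirms it. The teal caddy's bridge and tab are on the robot side with the yellow tongue below, and the tab top is at about (218,211) in the top image. The crate rim corners in the top image are (368,124), (494,117) and (508,206), with the keeper at the near-left.

```bash
python3 - <<'E'
from h import *
f=lambda L,s,o:(np.array(L,float)+.5)/s-.5+np.array(o)
cad=lambda L:f(L,5.5,(190,175)); cr=lambda L:f(L,4.617,(345,105))
tab=onz('top',cad([(95,182),(205,192),(205,220),(97,207)]),.143)
br=onz('top',cad([(68,187),(62,243),(285,272)]),.091)
cup=onz('top',cad([(118,62),(312,88)]),.07)
print('tab',tab.round(4),tab.mean(0),'\nbr',br.round(4),'cup',cup.round(4))
for a,b,n in((tab[0],tab[1],'tabtop'),(tab[3],tab[2],'tabn'),(br[1],br[2],'br'),(cup[0],cup[1],'cup')):
    d=a-b;print(n,np.arctan2(-d[0],d[1])*57.3,np.linalg.norm(d))
c=onz('top',cr([(107,86),(690,55),(755,465),(145,502)]),.146);print('crate',c.round(4),c.mean(0))
for i,j in((0,1),(3,2),(0,3),(1,2)):
    d=c[i]-c[j];print(np.linalg.norm(d),np.arctan2(d[1],d[0])*57.3)
k=onz('top',cr([(160,455),(248,450),(255,528),(168,532)]),.161);print('keeper',k.round(4),k.mean(0))
# side view
S=lambda L:f(L,5.5,(280,260))
st=onz('side',S([(650-388,36),(686-388,38),(676-388,140),(640-388,140)]),.143);print('side tab',st.round(4),st.mean(0))
E
```

```text
tab [[0.5152 0.3313 0.143 ]
 [0.5167 0.2894 0.143 ]
 [0.5062 0.2877 0.143 ]
 [0.506  0.3289 0.143 ]] [0.51100354 0.30930247 0.143     ] 
br [[0.5195 0.3554 0.091 ]
 [0.4971 0.3539 0.091 ]
 [0.4968 0.2643 0.091 ]] cup [[0.5763 0.3498 0.07  ]
 [0.5753 0.2689 0.07  ]]
tabtop 1.9387791530245688 0.04189915359307612
tabn 0.3088681496455731 0.04121722006118634
br -0.18623521491571907 0.08964933862808577
cup -0.6738884174425434 0.08089238338594891
crate [[ 0.7382  0.0202  0.146 ]
 [ 0.79   -0.253   0.146 ]
 [ 0.5962 -0.2897  0.146 ]
 [ 0.5459 -0.0157  0.146 ]] [ 0.66760372 -0.13454584  0.146     ]
0.27798527404181705 100.73391203164402
0.27862447550100244 100.40648029517631
0.19560361417509842 10.555971174316582
0.19719489286439792 10.74176826435022
keeper [[ 0.5648 -0.0185  0.161 ]
 [ 0.5718 -0.0568  0.161 ]
 [ 0.5377 -0.0628  0.161 ]
 [ 0.5313 -0.0252  0.161 ]] [ 0.55138233 -0.04081746  0.161     ]
side tab [[0.5185 0.291  0.143 ]
 [0.5071 0.2905 0.143 ]
 [0.5071 0.3325 0.143 ]
 [0.518  0.3338 0.143 ]] [0.51265857 0.31196381 0.143     ]
```

Emit:
step_arm:
  increments:
    - {"delta_pos": [5.8, -2.2, -1.6], "dr": [0, 0, -10.5], "fingers": -1}
    - {"delta_pos": [11.6, -4.4, -3.2], "dr": [0, 0, -21], "fingers": -1}
    - {"delta_pos": [17.4, -6.6, -4.8], "dr": [0, 0, -31.5], "fingers": -1}
    - {"delta_pos": [23.2, -8.8, -6.4], "dr": [0, 0, -42], "fingers": -1}
    - {"delta_pos": [29, -11, -8], "dr": [0, 0, -52.5], "fingers": -1}
  newtons: 40

```text
time: 0.72
tool_pos: [0.433, -0.2588, 0.3051]
tool_rot: [-3.141, -0.0, 1.355]
contact_force: [1.0, 0.1, -0.4]
opening: 0.0914
grip_force: 0.0
```

Emit:
step_arm:
  increments:
    - {"delta_pos": [6, 0.1, 0], "dr": [0, 0, -6.4], "fingers": -1}
    - {"delta_pos": [12, 0.2, 0], "dr": [0, 0, -12.7], "fingers": -1}
    - {"delta_pos": [18, 0.3, 0], "dr": [0, 0, -12.7], "fingers": -1}
    - {"delta_pos": [24, 0.4, 0], "dr": [0, 0, -12.7], "fingers": -1}
    - {"delta_pos": [30, 0.5, 0], "dr": [0, 0, -12.7], "fingers": -1}

```text
time: 1.35
tool_pos: [0.5029, 0.033, 0.3045]
tool_rot: [-3.141, 0.0, 1.571]
contact_force: [1.1, -0.3, 0.6]
opening: 0.0917
grip_force: 0.0
```

Emit:
step_arm:
  increments:
    - {"delta_pos": [6, 0.1, 0], "dr": [0, 0, 0], "fingers": -1}
    - {"delta_pos": [12, 0.2, 0], "dr": [0, 0, 0], "fingers": -1}
    - {"delta_pos": [18, 0.3, 0], "dr": [0, 0, 0], "fingers": -1}
    - {"delta_pos": [24, 0.4, 2], "dr": [0, 0, 0], "fingers": -1}
    - {"delta_pos": [27.4, 0.4, 6], "dr": [0, 0, 0], "fingers": -1}

```text
time: 1.98
tool_pos: [0.5071, 0.3082, 0.245]
tool_rot: [3.139, -0.002, 1.573]
contact_force: [0.2, 0.0, -0.5]
opening: 0.0916
grip_force: 0.0
```

Emit:
step_arm:
  increments:
    - {"delta_pos": [0, 0, 2], "dr": [0, 0, 0], "fingers": -1}
    - {"delta_pos": [0, 0, 5], "dr": [0, 0, 0], "fingers": -1}
    - {"delta_pos": [0, 0, 7], "dr": [0, 0, 0], "fingers": -0.6}
    - {"delta_pos": [0, 0, 7], "dr": [0, 0, 0], "fingers": -0.4}
    - {"delta_pos": [0, 0, 7], "dr": [0, 0, 0], "fingers": -0.4}

```text
time: 2.6
tool_pos: [0.5073, 0.3052, 0.1755]
tool_rot: [3.141, -0.0, 1.571]
contact_force: [0.2, -0.1, 0.7]
opening: 0.0671
grip_force: 0.0
```

Emit:
step_arm:
  increments:
    - {"delta_pos": [0.5, 0.4, 2], "dr": [0, 0, 0], "fingers": -0.4}
    - {"delta_pos": [0.5, 0.4, 5], "dr": [0, 0, 0], "fingers": -0.4}
    - {"delta_pos": [0.5, 0.4, 7.4], "dr": [0, 0, 0], "fingers": -0.4}
    - {"delta_pos": [0.5, 0.4, 7.4], "dr": [0, 0, 0], "fingers": -0.4}
    - {"delta_pos": [0.5, 0.4, 7.4], "dr": [0, 0, 0], "fingers": -0.4}

```text
time: 3.22
tool_pos: [0.5119, 0.3104, 0.1024]
tool_rot: [3.139, -0.001, 1.571]
contact_force: [0.4, -0.3, 0.7]
opening: 0.0642
grip_force: 0.0
```

```bash
python3 - <<'E'
from h import *
a=shot('top','t1.png')[150:240,170:270];b=shot('side','s1.png')[215:345,270:370]
o=np.zeros((600,800,3),np.uint8)
a=cv2.resize(a,None,fx=4,fy=4,interpolation=2);b=cv2.resize(b,None,fx=4,fy=4,interpolation=2)
o[:a.shape[0],:400]=a;o[:b.shape[0],400:]=b
cv2.imwrite('pics/g1.png',o[:,:,::-1])
print(robot.observe()['tool_pos'])
E
```

```text
[0.51184184 0.3104455  0.10247974]
```

View pics/g1.png

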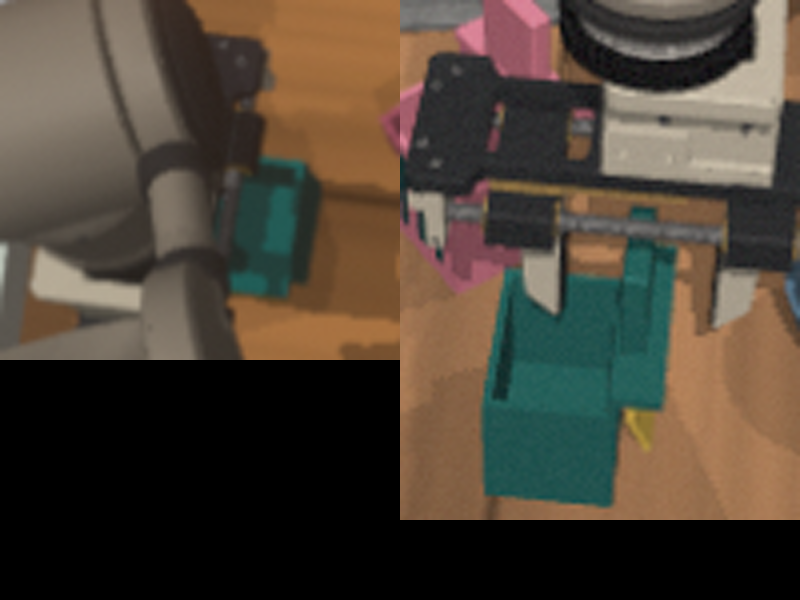

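The side view shows the fingers straddling the tab, which is at about crop (640,280). I'll close the gripper.

Emit:
step_arm:
  increments:
    - {"delta_pos": [0, 0, 0], "dr": [0, 0, 0], "fingers": 0}
    - {"delta_pos": [0, 0, 0], "dr": [0, 0, 0], "fingers": 0.4}
    - {"delta_pos": [0, 0, 0], "dr": [0, 0, 0], "fingers": 0.8}
    - {"delta_pos": [0, 0, 0], "dr": [0, 0, 0], "fingers": 1}
    - {"delta_pos": [0, 0, 0], "dr": [0, 0, 0], "fingers": 1}
  newtons: 50

```text
time: 3.95
tool_pos: [0.5109, 0.31, 0.1007]
tool_rot: [-3.142, 0.0, 1.571]
contact_force: [-0.6, -0.2, -0.1]
opening: 0.019
grip_force: 0.0
```

Emit:
step_arm:
  increments:
    - {"delta_pos": [0, 0, 0], "dr": [0, 0, 0], "fingers": 1}
    - {"delta_pos": [0, 0, -2], "dr": [0, 0, 0], "fingers": 1}
    - {"delta_pos": [0, 0, -6], "dr": [0, 0, 0], "fingers": 1}
    - {"delta_pos": [0, 0, -12], "dr": [0, 0, 0], "fingers": 1}
    - {"delta_pos": [0, 0, -17], "dr": [0, 0, 0], "fingers": 1}

```text
time: 4.58
tool_pos: [0.5108, 0.31, 0.2726]
tool_rot: [3.141, -0.0, 1.571]
contact_force: [0.7, 0.2, -1.9]
opening: 0.0118
grip_force: 50.0
```

Emit:
step_arm:
  increments:
    - {"delta_pos": [0, 0, 0], "dr": [0, 0, 0], "fingers": 1}
    - {"delta_pos": [-6, 0, 0], "dr": [0, 0, 0], "fingers": 1}
    - {"delta_pos": [-12, 0, 0], "dr": [0, 0, 0], "fingers": 1}
    - {"delta_pos": [-18, 0, 0], "dr": [0, 0, 0], "fingers": 1}
    - {"delta_pos": [-24, 0, 0], "dr": [0, 0, 0], "fingers": 1}

```text
time: 5.2
tool_pos: [0.5099, 0.0683, 0.2691]
tool_rot: [-3.139, 0.0, 1.571]
contact_force: [0.4, -0.4, -1.9]
opening: 0.0122
grip_force: 50.0
```

Emit:
step_arm:
  increments:
    - {"delta_pos": [-3, 1, -2.5], "dr": [0, 0, -3], "fingers": 1}
    - {"delta_pos": [-8, 2.4, -2.5], "dr": [0, 0, -6], "fingers": 1}
    - {"delta_pos": [-13, 4, -2.5], "dr": [0, 0, -10.6], "fingers": 1}
    - {"delta_pos": [-17, 5.2, -2.5], "dr": [0, 0, -10.6], "fingers": 1}
    - {"delta_pos": [-20.2, 5.8, -2.5], "dr": [0, 0, -10.6], "fingers": 1}

```text
time: 5.82
tool_pos: [0.5685, -0.1336, 0.2935]
tool_rot: [-3.138, -0.002, 1.755]
contact_force: [-0.8, 0.2, -0.9]
opening: 0.0116
grip_force: 50.0
```

Emit:
step_arm:
  increments:
    - {"delta_pos": [0, 0, 0], "dr": [0, 0, 0], "fingers": 1}
    - {"delta_pos": [0, 0, 0.5], "dr": [0, 0, 0], "fingers": 1}
    - {"delta_pos": [0, 0, 1], "dr": [0, 0, 0], "fingers": 1}
    - {"delta_pos": [0, 0, 1], "dr": [0, 0, 0], "fingers": 1}
    - {"delta_pos": [0, 0, 1], "dr": [0, 0, 0], "fingers": 1}

```text
time: 6.45
tool_pos: [0.5689, -0.1314, 0.286]
tool_rot: [3.141, 0.0, 1.757]
contact_force: [0.4, -0.7, -1.3]
opening: 0.0116
grip_force: 50.0
```

```bash
python3 - <<'E'
from h import *
a=shot('top','t2.png')[95:245,335:525];b=shot('side','s2.png')[40:220,220:380]
o=np.zeros((600,800,3),np.uint8)
a=cv2.resize(a,(400,316),interpolation=2);b=cv2.resize(b,(400,450),interpolation=2)
o[:316,:400]=a;o[:450,400:]=b
cv2.imwrite('pics/g2.png',o[:,:,::-1])
s=robot.observe();print(s['tool_pos'],s['tool_rot'],s['contact_force'])
E
```

```text
[ 0.56896699 -0.13167348  0.28603108] [3.14116849e+00 3.32802014e-04 1.75621448e+00] [ 0.22343295 -0.14232144 -1.77370198]
```

View pics/g2.png

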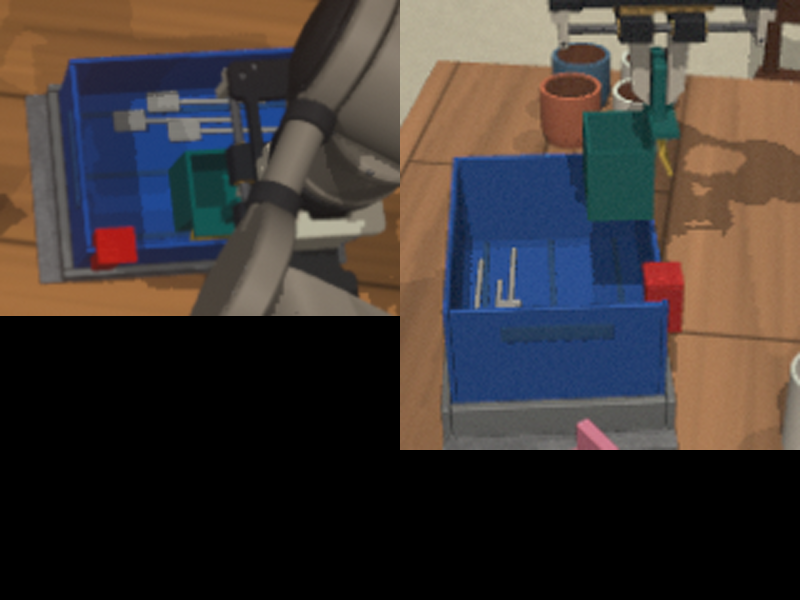

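Emit:
step_arm:
  increments:
    - {"delta_pos": [0, 0.4, 0], "dr": [0, 0, 0], "fingers": 1}
    - {"delta_pos": [0, 0.4, 2], "dr": [0, 0, 0], "fingers": 1}
    - {"delta_pos": [0, 0.4, 4], "dr": [0, 0, 0], "fingers": 1}
    - {"delta_pos": [0, 0.4, 5], "dr": [0, 0, 0], "fingers": 1}
    - {"delta_pos": [0, 0.4, 5.5], "dr": [0, 0, 0], "fingers": 1}

```text
time: 7.18
tool_pos: [0.573, -0.1313, 0.2305]
tool_rot: [-3.141, 0.0, 1.756]
contact_force: [-0.2, -0.2, -1.4]
opening: 0.0116
grip_force: 50.0
```

Emit:
step_arm:
  increments:
    - {"delta_pos": [0, 0, 0.5], "dr": [0, 0, 0], "fingers": 1}
    - {"delta_pos": [0, 0, 1], "dr": [0, 0, 0], "fingers": 1}
    - {"delta_pos": [0, 0, 1.5], "dr": [0, 0, 0], "fingers": 1}
    - {"delta_pos": [0, 0, 2], "dr": [0, 0, 0], "fingers": 1}
    - {"delta_pos": [0, 0, 2], "dr": [0, 0, 0], "fingers": 1}

```text
time: 7.8
tool_pos: [0.5726, -0.1312, 0.2103]
tool_rot: [-3.141, -0.0, 1.756]
contact_force: [-0.5, 0.4, -2.0]
opening: 0.012
grip_force: 50.0
```

Emit:
step_arm:
  increments:
    - {"delta_pos": [0, -0.1, 0.2], "dr": [0, 0, 0], "fingers": 1}
    - {"delta_pos": [0, -0.2, 0.2], "dr": [0, 0, 0], "fingers": 1}
    - {"delta_pos": [0, -0.3, 0.2], "dr": [0, 0, 0], "fingers": 1}
    - {"delta_pos": [0, -0.3, 0.2], "dr": [0, 0, 0], "fingers": 1}
    - {"delta_pos": [0, -0.3, 0.2], "dr": [0, 0, 0], "fingers": 1}

```text
time: 8.43
tool_pos: [0.5699, -0.1318, 0.2088]
tool_rot: [3.141, 0.0, 1.756]
contact_force: [0.7, 0.0, -1.4]
opening: 0.0116
grip_force: 50.0
```

Emit:
step_arm:
  increments:
    - {"delta_pos": [0, -0.05, 0], "dr": [0, 0, 0], "fingers": 1}
    - {"delta_pos": [0, -0.1, 0], "dr": [0, 0, 0], "fingers": 1}
    - {"delta_pos": [0, -0.1, 0], "dr": [0, 0, 0], "fingers": 1}
    - {"delta_pos": [0, -0.1, 0], "dr": [0, 0, 0], "fingers": 1}
    - {"delta_pos": [0, -0.1, 0], "dr": [0, 0, 0], "fingers": 1}

```text
time: 9.05
tool_pos: [0.5689, -0.132, 0.2088]
tool_rot: [-3.142, 0.0, 1.756]
contact_force: [-0.6, 0.1, -1.6]
opening: 0.0115
grip_force: 50.0
```

Noise is about 1 N and there's no contact yet, so I'll creep on.

Emit:
step_arm:
  increments:
    - {"delta_pos": [0, -0.05, 0], "dr": [0, 0, 0], "fingers": 1}
    - {"delta_pos": [0, -0.1, 0], "dr": [0, 0, 0], "fingers": 1}
    - {"delta_pos": [0, -0.1, 0], "dr": [0, 0, 0], "fingers": 1}
    - {"delta_pos": [0, -0.1, 0], "dr": [0, 0, 0], "fingers": 1}
    - {"delta_pos": [0, -0.1, 0], "dr": [0, 0, 0], "fingers": 1}

```text
time: 9.68
tool_pos: [0.5679, -0.1321, 0.2088]
tool_rot: [-3.142, 0.0, 1.756]
contact_force: [-0.1, -0.7, -1.9]
opening: 0.0118
grip_force: 50.0
```

Emit:
step_arm:
  increments:
    - {"delta_pos": [0, -0.05, 0], "dr": [0, 0, 0], "fingers": 1}
    - {"delta_pos": [0, -0.1, 0], "dr": [0, 0, 0], "fingers": 1}
    - {"delta_pos": [0, -0.1, 0], "dr": [0, 0, 0], "fingers": 1}
    - {"delta_pos": [0, -0.1, 0], "dr": [0, 0, 0], "fingers": 1}
    - {"delta_pos": [0, -0.1, 0], "dr": [0, 0, 0], "fingers": 1}

```text
time: 10.3
tool_pos: [0.5672, -0.1323, 0.2089]
tool_rot: [3.141, 0.0, 1.756]
contact_force: [1.3, 0.4, -2.1]
opening: 0.0119
grip_force: 50.0
```

Emit:
step_arm:
  increments:
    - {"delta_pos": [0, -0.05, 0], "dr": [0, 0, 0], "fingers": 1}
    - {"delta_pos": [0, -0.1, 0], "dr": [0, 0, 0], "fingers": 1}
    - {"delta_pos": [0, -0.1, 0], "dr": [0, 0, 0], "fingers": 1}
    - {"delta_pos": [0, -0.1, 0], "dr": [0, 0, 0], "fingers": 1}
    - {"delta_pos": [0, -0.1, 0], "dr": [0, 0, 0], "fingers": 1}

```text
time: 10.92
tool_pos: [0.5669, -0.1324, 0.2092]
tool_rot: [3.139, 0.001, 1.756]
contact_force: [5.0, 1.1, -1.2]
opening: 0.012
grip_force: 50.0
```

```bash
python3 - <<'E'
from h import *
for i in range(4):
    viewer.read_camera('side'); s=robot.observe();print(s['tool_pos'].round(4),s['contact_force'].round(2),s['torque'].round(3))
E
```

```text
[ 0.5669 -0.1324  0.2091] [ 5.41  0.99 -2.35] [ 0.32  -1.298  0.012]
[ 0.5669 -0.1324  0.2091] [ 5.74  0.61 -1.59] [ 0.314 -1.319  0.032]
[ 0.5669 -0.1324  0.2091] [ 6.29  2.39 -2.29] [ 0.326 -1.323  0.069]
[ 0.5669 -0.1324  0.2091] [ 5.06  0.17 -1.61] [ 0.297 -1.307  0.042]
```

Emit:
step_arm:
  increments:
    - {"delta_pos": [0, 0.14, 0.2], "dr": [0, 0, 0], "fingers": 1}
    - {"delta_pos": [0, 0.14, 0.7], "dr": [0, 0, 0], "fingers": 1}
    - {"delta_pos": [0, 0.14, 1.2], "dr": [0, 0, 0], "fingers": 1}
    - {"delta_pos": [0, 0.14, 1.7], "dr": [0, 0, 0], "fingers": 1}
    - {"delta_pos": [0, 0.14, 2], "dr": [0, 0, 0], "fingers": 1}

```text
time: 11.75
tool_pos: [0.5672, -0.1322, 0.1883]
tool_rot: [-3.141, -0.0, 1.756]
contact_force: [2.0, 0.5, 0.4]
opening: 0.0118
grip_force: 50.0
```

Emit:
step_arm:
  increments:
    - {"delta_pos": [0, 0, 0.2], "dr": [0, 0, 0], "fingers": 1}
    - {"delta_pos": [0, 0, 0.4], "dr": [0, 0, 0], "fingers": 1}
    - {"delta_pos": [0, 0, 0.6], "dr": [0, 0, 0], "fingers": 1}
    - {"delta_pos": [0, 0, 0.8], "dr": [0, 0, 0], "fingers": 1}
    - {"delta_pos": [0, 0, 0.8], "dr": [0, 0, 0], "fingers": 1}

```text
time: 12.38
tool_pos: [0.5673, -0.1323, 0.1809]
tool_rot: [3.142, 0.0, 1.756]
contact_force: [2.4, 0.9, 2.7]
opening: 0.0118
grip_force: 50.0
```

Emit:
step_arm:
  increments:
    - {"delta_pos": [0, 0, 0.2], "dr": [0, 0, 0], "fingers": 1}
    - {"delta_pos": [0, 0, 0.4], "dr": [0, 0, 0], "fingers": 1}
    - {"delta_pos": [0, 0, 0.6], "dr": [0, 0, 0], "fingers": 1}
    - {"delta_pos": [0, 0, 0.7], "dr": [0, 0, 0], "fingers": 1}
    - {"delta_pos": [0, 0, 0.7], "dr": [0, 0, 0], "fingers": 1}

```text
time: 13.0
tool_pos: [0.5673, -0.1324, 0.1741]
tool_rot: [3.141, 0.001, 1.756]
contact_force: [-0.7, 0.1, 5.6]
opening: 0.0121
grip_force: 50.0
```

Emit:
step_arm:
  increments:
    - {"delta_pos": [0, 0, 0.2], "dr": [0, 0, 0], "fingers": 1}
    - {"delta_pos": [0, 0, 0.3], "dr": [0, 0, 0], "fingers": 1}
    - {"delta_pos": [0, 0, 0.5], "dr": [0, 0, 0], "fingers": 1}
    - {"delta_pos": [0, 0, 0.5], "dr": [0, 0, 0], "fingers": 1}
    - {"delta_pos": [0, 0, 0.5], "dr": [0, 0, 0], "fingers": 1}

```text
time: 13.62
tool_pos: [0.5673, -0.1325, 0.1696]
tool_rot: [3.141, 0.001, 1.756]
contact_force: [-1.1, -1.4, 8.5]
opening: 0.0117
grip_force: 50.0
```

```bash
cat >> h.py <<'E'
def red(im):
    h=cv2.cvtColor(im,cv2.COLOR_RGB2HSV); m=cv2.inRange(h,(0,200,60),(6,255,255))|cv2.inRange(h,(174,200,60),(180,255,255))
    m[:,420:]=0;m[:,:300]=0;m[:100]=0;m[240:]=0
    n,l,s,c=cv2.connectedComponentsWithStats(m); i=1+s[1:,4].argmax(); return c[i],s[i]
def sink():
    r0,a=red(cv2.imread('pics/side0.png')[:,:,::-1]); r1,b=red(viewer.read_camera('side'))
    p=proj('side',[(.5525,-.044,.146),(.5525,-.044,.136)]); st=robot.observe()
    print('red',r0.round(2),r1.round(2),a,b,'px per cm down',(p[1]-p[0]).round(2),'sink mm',round(10*(r1-r0)[1]/(p[1]-p[0])[1],1), st['tool_pos'].round(4),st['contact_force'].round(1))
E
python3 -c "
from h import *
sink();sink()"
```

```text
red [329. 156.] [318. 153.] [329 156   1   1   1] [318 153   1   1   1] px per cm down [-0.14  3.62] sink mm -8.3 [ 0.5673 -0.1325  0.1696] [-3.3 -0.3  8. ]
red [329. 156.] [318. 158.] [329 156   1   1   1] [318 158   1   1   1] px per cm down [-0.14  3.62] sink mm 5.5 [ 0.5673 -0.1325  0.1696] [-1.7 -0.2  8.1]
```

```bash
sed -i 's/m=cv2.inRange(h,(0,200,60),(6,255,255))|cv2.inRange(h,(174,200,60),(180,255,255))/m=cv2.inRange(h,(0,190,110),(6,255,255))|cv2.inRange(h,(170,170,90),(180,255,255))/; s/m\[:100\]=0;m\[240:\]=0/m[:135]=0;m[200:]=0/' h.py
python3 -c "
from h import *
im=cv2.imread('pics/side0.png');h=cv2.cvtColor(im,cv2.COLOR_BGR2HSV);print(h[160,326],h[150,326],h[165,329])
sink();sink()"
```

```text
[112 145 132] [  1 188 182] [  1 190 137]
red [323.5 148.8] [325.23 159.62] [317 145  15  11  70] [318 150  14  27 143] px per cm down [-0.14  3.62] sink mm 29.9 [ 0.5673 -0.1325  0.1696] [-2.3 -0.6  9.1]
red [323.5 148.8] [324.21 157.32] [317 145  15  11  70] [318 150  14  16 113] px per cm down [-0.14  3.62] sink mm 23.6 [ 0.5673 -0.1325  0.1695] [-1.1 -0.3  8.7]
```

```bash
sed -i 's/(0,190,110)/(0,150,90)/; s/(170,170,90)/(174,150,90)/' h.py
python3 -c "
from h import *
sink();sink()"
```

```text
red [326.04 155.26] [325.96 160.37] [317 145  17  28 298] [317 150  16  28 294] px per cm down [-0.14  3.62] sink mm 14.1 [ 0.5673 -0.1325  0.1696] [-1.5  0.   8.1]
red [326.04 155.26] [325.94 160.33] [317 145  17  28 298] [317 150  16  28 293] px per cm down [-0.14  3.62] sink mm 14.0 [ 0.5673 -0.1325  0.1696] [-1.8 -0.1  8.1]
```

Emit:
step_arm:
  increments:
    - {"delta_pos": [0, 0, 0.1], "dr": [0, 0, 0], "fingers": 1}
    - {"delta_pos": [0, 0, 0.2], "dr": [0, 0, 0], "fingers": 1}
    - {"delta_pos": [0, 0, 0.3], "dr": [0, 0, 0], "fingers": 1}
    - {"delta_pos": [0, 0, 0.3], "dr": [0, 0, 0], "fingers": 1}
    - {"delta_pos": [0, 0, 0.3], "dr": [0, 0, 0], "fingers": 1}

```text
time: 14.55
tool_pos: [0.5673, -0.1325, 0.1667]
tool_rot: [3.141, 0.001, 1.756]
contact_force: [-2.3, -1.0, 8.0]
opening: 0.0115
grip_force: 50.0
```

```bash
python3 -c "
from h import *
sink();sink()"
```

```text
red [326.04 155.26] [325.88 160.78] [317 145  17  28 298] [317 150  16  29 293] px per cm down [-0.14  3.62] sink mm 15.3 [ 0.5673 -0.1326  0.1667] [-1.6  0.6  8.9]
red [326.04 155.26] [325.93 160.74] [317 145  17  28 298] [317 150  17  28 294] px per cm down [-0.14  3.62] sink mm 15.2 [ 0.5673 -0.1326  0.1667] [-1.8 -0.   8.5]
```

Emit:
step_arm:
  increments:
    - {"delta_pos": [0, 0, 0.1], "dr": [0, 0, 0], "fingers": 1}
    - {"delta_pos": [0, 0, 0.2], "dr": [0, 0, 0], "fingers": 1}
    - {"delta_pos": [0, 0, 0.3], "dr": [0, 0, 0], "fingers": 1}
    - {"delta_pos": [0, 0, 0.4], "dr": [0, 0, 0], "fingers": 1}
    - {"delta_pos": [0, 0, 0.4], "dr": [0, 0, 0], "fingers": 1}

```text
time: 15.28
tool_pos: [0.5673, -0.1324, 0.1619]
tool_rot: [3.141, 0.0, 1.756]
contact_force: [-0.9, -0.8, 6.2]
opening: 0.0115
grip_force: 50.0
```

Emit:
step_arm:
  increments:
    - {"delta_pos": [0, 0, 0.1], "dr": [0, 0, 0], "fingers": 1}
    - {"delta_pos": [0, 0, 0.2], "dr": [0, 0, 0], "fingers": 1}
    - {"delta_pos": [0, 0, 0.3], "dr": [0, 0, 0], "fingers": 1}
    - {"delta_pos": [0, 0, 0.4], "dr": [0, 0, 0], "fingers": 1}
    - {"delta_pos": [0, 0, 0.4], "dr": [0, 0, 0], "fingers": 1}

```text
time: 15.9
tool_pos: [0.5673, -0.1324, 0.1579]
tool_rot: [3.142, 0.0, 1.756]
contact_force: [0.1, 0.4, 5.0]
opening: 0.0116
grip_force: 50.0
```

Emit:
step_arm:
  increments:
    - {"delta_pos": [0, 0, 0.1], "dr": [0, 0, 0], "fingers": 1}
    - {"delta_pos": [0, 0, 0.2], "dr": [0, 0, 0], "fingers": 1}
    - {"delta_pos": [0, 0, 0.3], "dr": [0, 0, 0], "fingers": 1}
    - {"delta_pos": [0, 0, 0.4], "dr": [0, 0, 0], "fingers": 1}
    - {"delta_pos": [0, 0, 0.4], "dr": [0, 0, 0], "fingers": 1}

```text
time: 16.52
tool_pos: [0.5673, -0.1323, 0.1539]
tool_rot: [3.142, 0.0, 1.756]
contact_force: [0.2, -0.6, 4.0]
opening: 0.0118
grip_force: 50.0
```

Emit:
step_arm:
  increments:
    - {"delta_pos": [0, 0, 0.1], "dr": [0, 0, 0], "fingers": 1}
    - {"delta_pos": [0, 0, 0.2], "dr": [0, 0, 0], "fingers": 1}
    - {"delta_pos": [0, 0, 0.3], "dr": [0, 0, 0], "fingers": 1}
    - {"delta_pos": [0, 0, 0.3], "dr": [0, 0, 0], "fingers": 1}
    - {"delta_pos": [0, 0, 0.3], "dr": [0, 0, 0], "fingers": 1}

```text
time: 17.15
tool_pos: [0.5673, -0.1324, 0.151]
tool_rot: [3.141, 0.0, 1.756]
contact_force: [-0.7, -0.2, 5.3]
opening: 0.0121
grip_force: 50.0
```

```bash
python3 -c "
from h import *
sink();sink()"
```

```text
red [326.04 155.26] [326.04 159.21] [317 145  17  28 298] [317 148  17  29 302] px per cm down [-0.14  3.62] sink mm 10.9 [ 0.5673 -0.1324  0.151 ] [-1.3 -0.7  6.8]
red [326.04 155.26] [326.03 159.11] [317 145  17  28 298] [317 148  17  29 301] px per cm down [-0.14  3.62] sink mm 10.6 [ 0.5674 -0.1324  0.151 ] [-0.4  0.5  6.3]
```

Emit:
step_arm:
  increments:
    - {"delta_pos": [0, 0, 0.1], "dr": [0, 0, 0], "fingers": 1}
    - {"delta_pos": [0, 0, 0.2], "dr": [0, 0, 0], "fingers": 1}
    - {"delta_pos": [0, 0, 0.3], "dr": [0, 0, 0], "fingers": 1}
    - {"delta_pos": [0, 0, 0.3], "dr": [0, 0, 0], "fingers": 1}
    - {"delta_pos": [0, 0, 0.3], "dr": [0, 0, 0], "fingers": 1}

```text
time: 17.88
tool_pos: [0.5674, -0.1325, 0.1483]
tool_rot: [3.141, 0.001, 1.756]
contact_force: [-0.9, 0.4, 6.6]
opening: 0.0117
grip_force: 50.0
```

```bash
python3 -c "
from h import *
sink();sink()"
```

```text
red [326.04 155.26] [326.02 160.08] [317 145  17  28 298] [317 149  17  29 303] px per cm down [-0.14  3.62] sink mm 13.3 [ 0.5674 -0.1324  0.1483] [-0.8 -0.5  7.9]
red [326.04 155.26] [326.04 160.12] [317 145  17  28 298] [317 149  17  29 302] px per cm down [-0.14  3.62] sink mm 13.4 [ 0.5674 -0.1324  0.1483] [-0.7 -0.3  7.8]
```

Emit:
step_arm:
  increments:
    - {"delta_pos": [0, 0, -0.3], "dr": [0, 0, 0], "fingers": 1}
    - {"delta_pos": [0, 0, -0.6], "dr": [0, 0, 0], "fingers": 1}
    - {"delta_pos": [0, 0, -0.8], "dr": [0, 0, 0], "fingers": 1}
    - {"delta_pos": [0, 0, -0.9], "dr": [0, 0, 0], "fingers": 1}
    - {"delta_pos": [0, 0, -0.9], "dr": [0, 0, 0], "fingers": 1}

```text
time: 18.6
tool_pos: [0.5673, -0.1322, 0.1566]
tool_rot: [-3.141, -0.0, 1.756]
contact_force: [1.3, -0.1, 1.7]
opening: 0.0116
grip_force: 50.0
```

Emit:
step_arm:
  increments:
    - {"delta_pos": [0.2, 0, 0], "dr": [0, 0, 0], "fingers": 1}
    - {"delta_pos": [0.4, 0, 0], "dr": [0, 0, 0], "fingers": 1}
    - {"delta_pos": [0.7, 0, 0], "dr": [0, 0, 0], "fingers": 1}
    - {"delta_pos": [1, 0, 0], "dr": [0, 0, 0], "fingers": 1}
    - {"delta_pos": [1, 0, 0], "dr": [0, 0, 0], "fingers": 1}

```text
time: 19.23
tool_pos: [0.5656, -0.1232, 0.157]
tool_rot: [3.141, 0.002, 1.756]
contact_force: [1.4, -6.1, 1.9]
opening: 0.0116
grip_force: 50.0
```

```bash
python3 -c "
from h import *
sink();sink()"
```

```text
red [326.04 155.26] [326.44 159.07] [317 145  17  28 298] [318 148  16  29 307] px per cm down [-0.14  3.62] sink mm 10.5 [ 0.5657 -0.1233  0.157 ] [ 1.4 -6.1  1.7]
red [326.04 155.26] [326.4  159.09] [317 145  17  28 298] [318 148  16  29 306] px per cm down [-0.14  3.62] sink mm 10.6 [ 0.5656 -0.1233  0.157 ] [ 1.5 -6.1  1.5]
```

Emit:
step_arm:
  increments:
    - {"delta_pos": [0.2, 0, 0], "dr": [0, 0, 0], "fingers": 1}
    - {"delta_pos": [0.4, 0, 0], "dr": [0, 0, 0], "fingers": 1}
    - {"delta_pos": [0.6, 0, 0], "dr": [0, 0, 0], "fingers": 1}
    - {"delta_pos": [0.8, 0, 0], "dr": [0, 0, 0], "fingers": 1}
    - {"delta_pos": [0.8, 0, 0], "dr": [0, 0, 0], "fingers": 1}

```text
time: 19.95
tool_pos: [0.5643, -0.1163, 0.1572]
tool_rot: [3.141, 0.004, 1.756]
contact_force: [1.5, -8.1, 1.5]
opening: 0.0119
grip_force: 50.0
```

Emit:
step_arm:
  increments:
    - {"delta_pos": [0.2, 0, 0], "dr": [0, 0, 0], "fingers": 1}
    - {"delta_pos": [0.4, 0, 0], "dr": [0, 0, 0], "fingers": 1}
    - {"delta_pos": [0.6, 0, 0], "dr": [0, 0, 0], "fingers": 1}
    - {"delta_pos": [0.8, 0, 0], "dr": [0, 0, 0], "fingers": 1}
    - {"delta_pos": [0.8, 0, 0], "dr": [0, 0, 0], "fingers": 1}

```text
time: 20.58
tool_pos: [0.5628, -0.1084, 0.1571]
tool_rot: [3.141, 0.004, 1.756]
contact_force: [2.4, -9.1, 0.9]
opening: 0.0115
grip_force: 50.0
```

Emit:
step_arm:
  increments:
    - {"delta_pos": [0.2, 0, 0], "dr": [0, 0, 0], "fingers": 1}
    - {"delta_pos": [0.4, 0, 0], "dr": [0, 0, 0], "fingers": 1}
    - {"delta_pos": [0.6, 0, 0], "dr": [0, 0, 0], "fingers": 1}
    - {"delta_pos": [0.8, 0, 0], "dr": [0, 0, 0], "fingers": 1}
    - {"delta_pos": [0.8, 0, 0], "dr": [0, 0, 0], "fingers": 1}

```text
time: 21.2
tool_pos: [0.5614, -0.1005, 0.1571]
tool_rot: [3.141, 0.004, 1.756]
contact_force: [1.3, -9.3, 1.5]
opening: 0.0118
grip_force: 50.0
```

```bash
python3 -c "
from h import *
sink();s=robot.observe();print(s['tool_rot'],s['torque'])
im=shot('side','s3.png')
cv2.imwrite('pics/g3.png',cv2.resize(im[60:220,230:390],(600,600),interpolation=2)[:,:,::-1])"
```

```text
red [326.04 155.26] [326.7 160.2] [317 145  17  28 298] [318 150  17  28 308] px per cm down [-0.14  3.62] sink mm 13.7 [ 0.5614 -0.1006  0.1571] [ 1.8 -8.8  2.3]
[3.14106508 0.0036472  1.75570704] [-1.70561381 -0.27076624  0.01391726]
```

View pics/g3.png

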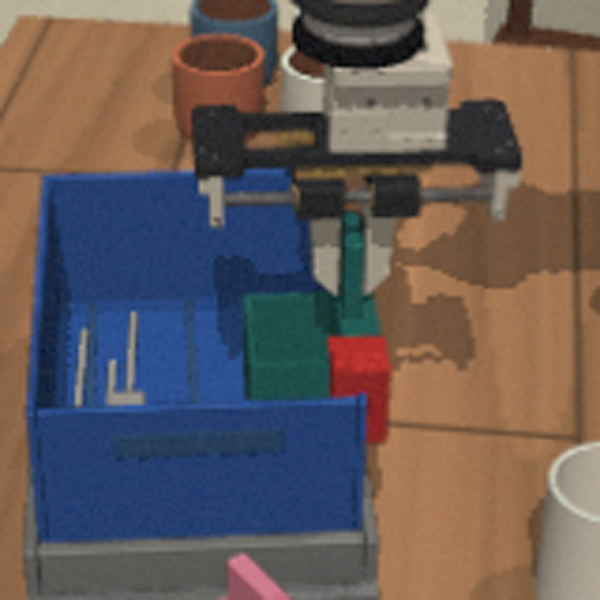

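Emit:
step_arm:
  increments:
    - {"delta_pos": [0.2, 0, 0], "dr": [0, 0, 0], "fingers": 1}
    - {"delta_pos": [0.4, 0, 0], "dr": [0, 0, 0], "fingers": 1}
    - {"delta_pos": [0.6, 0, 0], "dr": [0, 0, 0], "fingers": 1}
    - {"delta_pos": [0.8, 0, 0], "dr": [0, 0, 0], "fingers": 1}
    - {"delta_pos": [0.8, 0, 0], "dr": [0, 0, 0], "fingers": 1}

```text
time: 21.92
tool_pos: [0.5599, -0.0926, 0.1571]
tool_rot: [3.141, 0.004, 1.756]
contact_force: [1.0, -8.3, 1.5]
opening: 0.0117
grip_force: 50.0
```

Emit:
step_arm:
  increments:
    - {"delta_pos": [0.2, 0, 0], "dr": [0, 0, 0], "fingers": 1}
    - {"delta_pos": [0.4, 0, 0], "dr": [0, 0, 0], "fingers": 1}
    - {"delta_pos": [0.6, 0, 0], "dr": [0, 0, 0], "fingers": 1}
    - {"delta_pos": [0.8, 0, 0], "dr": [0, 0, 0], "fingers": 1}
    - {"delta_pos": [0.8, 0, 0], "dr": [0, 0, 0], "fingers": 1}

```text
time: 22.55
tool_pos: [0.5584, -0.0848, 0.1571]
tool_rot: [3.141, 0.004, 1.756]
contact_force: [1.9, -8.0, 2.4]
opening: 0.0119
grip_force: 50.0
```

Emit:
step_arm:
  increments:
    - {"delta_pos": [0.1, 0, 0], "dr": [0, 0, 0], "fingers": 1}
    - {"delta_pos": [0.3, 0, 0], "dr": [0, 0, 0], "fingers": 1}
    - {"delta_pos": [0.4, 0, 0], "dr": [0, 0, 0], "fingers": 1}
    - {"delta_pos": [0.5, 0, 0], "dr": [0, 0, 0], "fingers": 1}
    - {"delta_pos": [0.5, 0, 0], "dr": [0, 0, 0], "fingers": 1}

```text
time: 23.18
tool_pos: [0.5575, -0.0799, 0.1571]
tool_rot: [3.141, 0.004, 1.756]
contact_force: [0.7, -8.1, 2.5]
opening: 0.0118
grip_force: 50.0
```

Emit:
step_arm:
  increments:
    - {"delta_pos": [0.1, 0, 0], "dr": [0, 0, 0], "fingers": 1}
    - {"delta_pos": [0.2, 0, 0], "dr": [0, 0, 0], "fingers": 1}
    - {"delta_pos": [0.3, 0, 0], "dr": [0, 0, 0], "fingers": 1}
    - {"delta_pos": [0.3, 0, 0], "dr": [0, 0, 0], "fingers": 1}
    - {"delta_pos": [0.3, 0, 0], "dr": [0, 0, 0], "fingers": 1}

```text
time: 23.8
tool_pos: [0.557, -0.077, 0.1571]
tool_rot: [3.141, 0.004, 1.756]
contact_force: [1.2, -8.9, 1.9]
opening: 0.0116
grip_force: 50.0
```

```bash
python3 -c "
from h import *
sink();sink()"
```

```text
red [326.04 155.26] [326.72 160.21] [317 145  17  28 298] [318 150  17  28 309] px per cm down [-0.14  3.62] sink mm 13.7 [ 0.557  -0.077   0.1571] [ 0.9 -8.7  2.2]
red [326.04 155.26] [326.76 160.27] [317 145  17  28 298] [318 150  17  28 306] px per cm down [-0.14  3.62] sink mm 13.9 [ 0.557  -0.077   0.1571] [ 2.3 -9.2  2. ]
```

Emit:
step_arm:
  increments:
    - {"delta_pos": [0.1, 0, 0], "dr": [0, 0, 0], "fingers": 1}
    - {"delta_pos": [0.2, 0, 0], "dr": [0, 0, 0], "fingers": 1}
    - {"delta_pos": [0.2, 0, 0], "dr": [0, 0, 0], "fingers": 1}
    - {"delta_pos": [0.2, 0, 0], "dr": [0, 0, 0], "fingers": 1}
    - {"delta_pos": [0.2, 0, 0], "dr": [0, 0, 0], "fingers": 1}

```text
time: 24.52
tool_pos: [0.5567, -0.0753, 0.1571]
tool_rot: [3.141, 0.004, 1.756]
contact_force: [2.1, -9.8, 2.1]
opening: 0.0119
grip_force: 50.0
```

```bash
python3 -c "
from h import *
sink();sink()"
```

```text
red [326.04 155.26] [326.74 160.49] [317 145  17  28 298] [318 150  17  29 319] px per cm down [-0.14  3.62] sink mm 14.4 [ 0.5566 -0.0753  0.1571] [ 1.6 -9.2  1.9]
red [326.04 155.26] [326.76 160.53] [317 145  17  28 298] [318 150  17  29 318] px per cm down [-0.14  3.62] sink mm 14.6 [ 0.5567 -0.0753  0.1571] [ 2.4 -9.4  1.7]
```

Emit:
step_arm:
  increments:
    - {"delta_pos": [0.1, 0, 0], "dr": [0, 0, 0], "fingers": 1}
    - {"delta_pos": [0.2, 0, 0], "dr": [0, 0, 0], "fingers": 1}
    - {"delta_pos": [0.2, 0, 0], "dr": [0, 0, 0], "fingers": 1}
    - {"delta_pos": [0.2, 0, 0], "dr": [0, 0, 0], "fingers": 1}
    - {"delta_pos": [0.2, 0, 0], "dr": [0, 0, 0], "fingers": 1}

```text
time: 25.25
tool_pos: [0.5563, -0.0736, 0.1571]
tool_rot: [3.141, 0.004, 1.755]
contact_force: [2.0, -10.2, 2.2]
opening: 0.0117
grip_force: 50.0
```

```bash
python3 -c "
from h import *
sink();sink();print(proj('side',[(.5525,-.044,.15),(.5507,-.034,.15)]))"
```

```text
red [326.04 155.26] [327.01 161.2 ] [317 145  17  28 298] [318 151  17  28 305] px per cm down [-0.14  3.62] sink mm 16.4 [ 0.5563 -0.0736  0.1571] [  1.6 -10.4   2.5]
red [326.04 155.26] [326.97 161.2 ] [317 145  17  28 298] [318 151  17  28 303] px per cm down [-0.14  3.62] sink mm 16.4 [ 0.5564 -0.0736  0.1571] [  2.2 -10.9   2.1]
[[324.41913092 152.11170924]
 [324.83831407 154.70032654]]
```

Emit:
step_arm:
  increments:
    - {"delta_pos": [0.1, 0, 0], "dr": [0, 0, 0], "fingers": 1}
    - {"delta_pos": [0.15, 0, 0], "dr": [0, 0, 0], "fingers": 1}
    - {"delta_pos": [0.15, 0, 0], "dr": [0, 0, 0], "fingers": 1}
    - {"delta_pos": [0.15, 0, 0], "dr": [0, 0, 0], "fingers": 1}
    - {"delta_pos": [0.15, 0, 0], "dr": [0, 0, 0], "fingers": 1}

```text
time: 25.98
tool_pos: [0.5561, -0.0723, 0.1572]
tool_rot: [3.141, 0.005, 1.755]
contact_force: [1.3, -11.3, 1.7]
opening: 0.0118
grip_force: 50.0
```

Emit:
step_arm:
  increments:
    - {"delta_pos": [-0.3, 0, 0], "dr": [0, 0, 0], "fingers": 1}
    - {"delta_pos": [-0.7, 0, 0], "dr": [0, 0, 0], "fingers": 1}
    - {"delta_pos": [-1, 0, -0.1], "dr": [0, 0, 0], "fingers": 1}
    - {"delta_pos": [-1.2, 0, -0.2], "dr": [0, 0, 0], "fingers": 1}
    - {"delta_pos": [-1.2, 0, -0.2], "dr": [0, 0, 0], "fingers": 1}

```text
time: 26.6
tool_pos: [0.558, -0.0823, 0.1588]
tool_rot: [3.141, 0.001, 1.756]
contact_force: [1.6, -4.3, 1.0]
opening: 0.0121
grip_force: 50.0
```

```bash
python3 -c "
from h import *
sink();sink()"
```

```text
red [326.04 155.26] [326.32 157.93] [317 145  17  28 298] [317 148  17  28 301] px per cm down [-0.14  3.62] sink mm 7.4 [ 0.5579 -0.0821  0.1588] [ 1.6 -5.   1.1]
red [326.04 155.26] [326.27 157.92] [317 145  17  28 298] [317 148  17  28 301] px per cm down [-0.14  3.62] sink mm 7.4 [ 0.5579 -0.082   0.1587] [ 1.4 -4.5  0.8]
```

Emit:
step_arm:
  increments:
    - {"delta_pos": [-0.2, 0, 0], "dr": [0, 0, 0], "fingers": 1}
    - {"delta_pos": [-0.4, 0, -0.1], "dr": [0, 0, 0], "fingers": 1}
    - {"delta_pos": [-0.6, 0, -0.2], "dr": [0, 0, 0], "fingers": 1}
    - {"delta_pos": [-0.6, 0, -0.2], "dr": [0, 0, 0], "fingers": 1}
    - {"delta_pos": [-0.6, 0, -0.2], "dr": [0, 0, 0], "fingers": 1}

```text
time: 27.32
tool_pos: [0.5589, -0.0872, 0.1606]
tool_rot: [-3.141, -0.0, 1.756]
contact_force: [1.8, -0.9, -1.2]
opening: 0.0116
grip_force: 50.0
```

```bash
python3 -c "
from h import *
sink();sink()"
```

```text
red [326.04 155.26] [326.25 156.14] [317 145  17  28 298] [317 146  17  28 303] px per cm down [-0.14  3.62] sink mm 2.4 [ 0.5589 -0.0872  0.1606] [ 2.3 -0.8 -0.2]
red [326.04 155.26] [326.25 156.18] [317 145  17  28 298] [317 146  17  28 303] px per cm down [-0.14  3.62] sink mm 2.5 [ 0.5589 -0.0873  0.1606] [ 1.7 -0.5 -1. ]
```

Emit:
step_arm:
  increments:
    - {"delta_pos": [0, 0, 0], "dr": [0, 0, 0], "fingers": 0.6}
    - {"delta_pos": [0, 0, 0], "dr": [0, 0, 0], "fingers": 0.4}
    - {"delta_pos": [0, 0, 0], "dr": [0, 0, 0], "fingers": 0.2}
    - {"delta_pos": [0, 0, 0], "dr": [0, 0, 0], "fingers": 0}
    - {"delta_pos": [0, 0, 0], "dr": [0, 0, 0], "fingers": 0}

```text
time: 28.05
tool_pos: [0.5589, -0.0875, 0.1608]
tool_rot: [-3.142, 0.0, 1.756]
contact_force: [-0.2, 0.1, 0.4]
opening: 0.0455
grip_force: 0.0
```

Emit:
step_arm:
  increments:
    - {"delta_pos": [0, 0, -1], "dr": [0, 0, 0], "fingers": 0}
    - {"delta_pos": [0, 0, -3], "dr": [0, 0, 0], "fingers": 0}
    - {"delta_pos": [0, 0, -7], "dr": [0, 0, 0], "fingers": 0}
    - {"delta_pos": [0, 0, -12], "dr": [0, 0, 0], "fingers": 0}
    - {"delta_pos": [0, 0, -16], "dr": [0, 0, 0], "fingers": 0}

```text
time: 28.68
tool_pos: [0.559, -0.0875, 0.3238]
tool_rot: [3.139, 0.001, 1.756]
contact_force: [1.6, 0.2, -0.4]
opening: 0.0461
grip_force: 0.0
```

Emit:
step_arm:
  increments:
    - {"delta_pos": [-4, -2, 0], "dr": [0, 0, 0], "fingers": 0}
    - {"delta_pos": [-9, -4, 0], "dr": [0, 0, 0], "fingers": 0}
    - {"delta_pos": [-14, -6, 0], "dr": [0, 0, 0], "fingers": 0}
    - {"delta_pos": [-19, -8, 0], "dr": [0, 0, 0], "fingers": 0}
    - {"delta_pos": [-24, -10, 0], "dr": [0, 0, 0], "fingers": 0}

```text
time: 29.3
tool_pos: [0.5042, -0.3434, 0.3218]
tool_rot: [3.141, 0.001, 1.756]
contact_force: [0.4, -0.3, -0.2]
opening: 0.0457
grip_force: 0.0
```

```bash
python3 - <<'E'
from h import *
sink()
a=shot('top','t4.png')[130:230,350:450];b=shot('side','s4.png')[100:220,230:350]
cv2.imwrite('pics/g4.png',np.hstack([cv2.resize(a,(400,400),interpolation=2),cv2.resize(b,(400,400),interpolation=2)])[:,:,::-1])
E
```

```text
red [326.04 155.26] [326.07 156.36] [317 145  17  28 298] [317 146  17  28 296] px per cm down [-0.14  3.62] sink mm 3.0 [ 0.5021 -0.3498  0.3207] [-4.2 -3.1 -0.5]
```

View pics/g4.png

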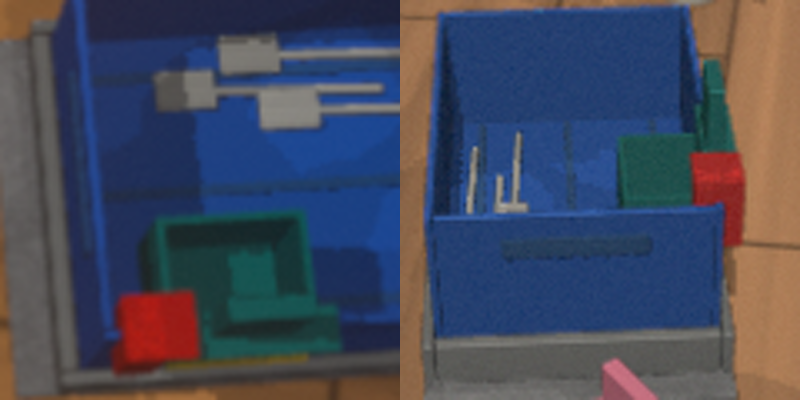

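```bash
python3 - <<'E'
from h import *
g=lambda L:np.array(L,float)/4+np.array((350,130))
ey=np.array([-.184,.983,0]);ex=np.array([.983,.184,0]);m=np.array([.5727,-.1523,0])
for n,L,z in(('keeper roof right edge (95)',[(194,292),(203,358)],.159),('bridge -y end (20)',[(338,304),(340,350)],.150),('tab top y(87,43)',[(229,300),(308,297)],.202),('cup y(105,25)',[(157,222),(305,211)],.129)):
    P=onz('top',g(L),z)-m; print(n,(P@ey*1e3).round(1),(P@ex*1e3).round(1))
s=robot.observe();print(s['qvel'].round(3),s['time'])
E
```

```text
keeper roof right edge (95) [93.5 92.3] [ 15.1 -18.9]
bridge -y end (20) [17.9 19.6] [  5.8 -18.1]
tab top y(87,43) [85.5 46.8] [2.5 1.5]
cup y(105,25) [103.4  23.9] [59.1 60.2]
[ 0.057 -0.025  0.027  0.02   0.002  0.019] 29.45
```

```bash
python3 - <<'E'
from h import *
for i in range(6): viewer.read_camera('side')
print(robot.hand_in())
E
```

```text
the job is handed in; nothing more can be done
None
```

I hung the teal caddy on the crate's near rim, pressed the lip home, slid it under the roof against the keeper, let go and handed the job in; my last measurements agreed with that pose, but no verdict came back.

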